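# Bolt the hatch of the laser housing

### The arm

A 7-joint arm with a two-finger parallel gripper is mounted at the origin on the work surface. World frame = base frame: x ahead of the robot, y to its left, z up, the work surface at z = 0. Lengths are in m, angles in rad, forces in N, time in s.
With the tool pointing down it reaches from about 0.4 to 0.85 m from the base axis. Payload 10.4 kg.
Tool frame: the origin (TCP) lies at the centre of the arm's flange, where the gripper is bolted on; the fingertips stand 182 mm ahead of it and the grasp point (between the pads) lies 164 mm ahead of it (r.hold_point_z is the distance from the TCP to the grasp point, in m); z points along the fingers, y is the direction in which the jaws open and shut (so a half turn about z gives the same grasp; the last joint's range is limited). The gripper opens to 87 mm and grips with 3 to 60 N. Pads are 19 mm wide; open, the fingers measure 117 mm over their backs; the gripper's body (75 mm by 190 mm) begins 51 mm behind the grasp point.
Start: joints at [1.187, 0.332, -0.065, 1.46, 0.022, 1.35, -0.088], TCP at [0.221, -0.585, 0.405] pointing down, gripper open.
Joint ranges: [-2.6, 2.6], [-0.5, 2.12], [-1.47, 1.34], [0.16, 2.42], [-1.27, 4.41], [0.06, 2.06], [-2.6, 2.6]. Speed limits (rad/s): [2.22, 2.22, 2.79, 2.79, 3.14, 3.14, 3.14].

### API

Orientations are given as a unit quaternion [x, y, z, w].
In Python, from bench import r, cams, job gives the robot as it stands.
- The arm moves only by the tool carry_out, never from a script. Its argument "rows" is a list of rows, each an object with "jaw": the finger opening in m, from 0 to 0.087; "delta_pos": the shift along the tool's x, y, z in m, a list of three; "yaw": the turn about the tool's z in degrees. A call has 1 to 10 rows; each row shifts and turns the commanded pose from where the row before left it, along the tool's axes as they then stand; what a row does not reach is not made up. A row lasts 1/10 s, in which the tool goes at most 50 mm and 8.59 degrees, less where a joint would pass 70% of its speed; a pose out of reach is approached as far as the arm can. A call is refused whole if a number of a shift passes 0.05 or a number of a turn 8.59, either way. A call with a gripper value outside its range is refused whole. The fingers move at their own pace and stop on an object; "grip_force" is the grip in N (left out, the last holds). Time passes only in rows, so rows that do not move let the fingers close. It gives the time, the measured TCP pose, the force and the opening at its end, in the units of the state.
- r.read_state(): the state, without advancing time (a new reading comes with each control period).
- cams.camera(name): name is "side" or "top" or "wrist"; returns a dict with "img" (384x512x3 uint8, blue, green, red), "mtx" (3x3 intrinsics, pixels), "R" (3x3) and "t" (3): a world point X has camera coordinates R X + t. Camera axes: x right, y down, z forward; pixel columns grow to the right and rows downward; lengths in m; the calibration is good to about 2 mm. The wrist camera is an equidistant fisheye: a pixel r from the principal point sees the ray r / f radians off the axis. A picture is of the moment at which its call begins. There is no depth.
- job.close_job(): hands the job in, once; it reports no verdict.
Trained networks look in the newest picture that a camera, given by its name, has taken for a name from the list of things; names that differ only in an ending like _2 or _b are one class to them, and where a whole thing is asked for, a point or a joint stands for the part that bears it (a point fixed in the world has none). Each returns a list of dicts, best first, with "confidence" (0 to 1); they miss things now and then, are a little off and sometimes report something else, mostly with a low value. They report only what shows in the picture. A call takes as long as a camera call.
- cams.boxes_of(camera, query): "rect" ([centre column, centre row, width, height] as shares, 0 to 1, of the picture: columns of its width, rows of its height, round what is visible of it).
- cams.outline_of(camera, query): "pixels" (384x512 bool, what is visible of it) and "rect" ([centre column, centre row, width, height] as shares, 0 to 1, of the picture: columns of its width, rows of its height, round what is visible of it).
The state is a dict: "time": time; "joint_positions": joint angles; "joint_vel": joint speeds; "joint_torque": joint torques, N m; "ee_pos": TCP position; "eef_rot": TCP orientation; "ft_force": force on the tool from outside, world axes, zero at the start; "torque": the same for the moment, N m; "width": finger opening in m.
Only numpy, scipy, OpenCV 4.12 (cv2) and the standard library are available. Lean on these libraries where they do the work, as an engineer would, in place of code of your own. Each camera call takes 0.05 s, during which the arm holds its last target.

### The job

The hatch on top of the laser housing is shut but not bolted: bolt it. Press the spring-loaded catch bar down with one fingertip and hold it down while the other fingertip pushes the bolt by its upright tab until it is fully home in its keeper; only then let the catch bar spring back up, and move clear. Press and push only: never force the bolt against its catch, do not lift the hatch, and leave the parts lying and standing around where they are.

Things in the scene. Friction and masses are not known exactly. Their poses are not given: they have to be found in the camera images.
- housing: Black laser housing fixed on the breadboard: a box 220 mm (its x) by 300 mm (its y), its top 110 mm above the origin, which is the centre of its underside; z up. The hatch is the -y two thirds of the top. On it lie, both along the housing's y, the catch bar and, 58 mm to +x of it (centre lines), the bolt. The bolt's guide straps rise 21 mm, the bar's trough 19 mm above the hatch.
- catch_top (a point): Middle of the top of the catch bar: an aluminium bar 110 mm long (along the housing's y), 18 mm wide, its flat top 33 mm above the hatch when up. The point goes down with the bar; axes parallel to the housing's. It may be pressed anywhere along its length, stays level, and a fingertip may slide along it.
- catch (a joint): How far the catch bar is pressed, m: 0 up (catching), 0.010 right down. A spring pushes it up, about 3.5 N at first and 9 N right down. Pressed 0.005 or more it frees the bolt. Let up, its pawl drops between teeth on the bolt's side and blocks the bolt, also part-way along its travel.
- bolt_tab (a point): Middle of the top edge of the bolt's upright finger tab: a steel plate 32 mm wide (housing x), 9 mm thick (y), from 23 to 51 mm above the hatch, so 18 mm higher than the raised catch bar. The point moves with the bolt; axes as the housing's. Drawn, it lies 22 mm to -y of the catch bar's middle; home, 22 mm to +y. Push its -y face; behind it is open space down to the straps.
- bolt (a joint): Travel of the bolt, m: 0 fully drawn, 0.044 fully home in the keeper, growing towards the housing's +y. It starts drawn, between 0 and 0.008. Sliding takes about 2 N when the catch is held down; it stays where it is left. With the catch up again at the home end it has up to 2.5 mm of play.
- keeper (a point): Mouth of the bolt's keeper, level with the middle of the bolt bar, 13 mm above the fixed part of the top (which is level with the hatch). The keeper is a steel bridge 40 mm wide and 32 mm long, 30 mm high, with a black switch box of that height beyond it.
- hatch (a joint): Opening angle of the hatch, rad: 0 shut. Hinged along the rear (+x) edge of the housing, held shut by its weight alone (0.9 kg).
- hatch_knob (a point): Top of a small turned knob on the hatch, 22 mm across and 22 mm high, -y of the bolt. Only for opening the hatch; not needed.
- hex_driver: Loose hex driver, 150 mm long, 19 mm thick, lying on the hatch behind the bolt (on its +x side). Leave alone.
- lens_tube: Loose black lens tube, 33 mm across, 36 mm high, standing on the fixed part of the housing's top behind the keeper. Leave alone.
- spare_mount: Loose mirror mount, 42 mm high, standing on the breadboard in front (-x) of the housing. Leave alone.
- fork_clamp: Loose steel fork clamp, 80 x 34 x 10 mm, lying on the breadboard in front of the housing. Leave alone.
- screw_tray: Loose two-part tray of screws, 75 x 110 x 22 mm, on the breadboard behind the housing. Leave alone.
- mirror_post: Mirror mount on a post, fixed, 147 mm high, beside the housing's +y end. Origin at its foot.
- lens_post: Lens on a post, fixed, 144 mm high, beside the housing's -y end. Origin at its foot.

How it is judged:
On the way, in this order (a step that is already met when the one before it is completed fails the run):
1. a fingertip holds the catch bar down while the bolt is still drawn (value of joint catch above 0.003 m and contact force between the fingers and catch above 0.5 N and value of joint bolt below 0.018 m), for 0.05 s.
2. the bolt is home while a fingertip still holds the catch bar down (value of joint bolt above 0.0405 m and value of joint catch above 0.003 m and contact force between the fingers and catch above 0.5 N), for 0.05 s.
At the end, for the whole second after the job is handed in: The bolt is home in its keeper (within 3.5 mm of the end of its travel), the catch bar has sprung up again (within 2 mm of the top), so that it locks the bolt, and the hatch is shut (within 0.02 rad) (value of joint bolt above 0.0405 m and value of joint catch below 0.002 m and value of joint hatch below 0.02 rad); the robot touches nothing.
It fails at once if the bolt is forced against its catch (over 45 N on it with the catch up) (contact force between the fingers and bolt above 45 N and value of joint catch below 0.003 m).
It fails at once if the hatch is lifted (value of joint hatch above 0.04 rad).
It fails at once if a loose part is disturbed (moved more than 15 mm) (distance of any of hex_driver, lens_tube, spare_mount, fork_clamp, screw_tray from where it was at the start of the episode above 0.015 m).
It also fails if it takes over 35 s, if anything falls off the work surface, if the arm or the gripper's body presses on something with over 40 N, if the wrist force passes 120 N, or if a joint passes its speed limit or range.

## Working session

There is one attempt and no reset: what is moved stays moved. The work goes in short steps, Python scripts to look and compute and a tool call to move; the robot and the scene stay as the last step left them, time stands still between calls to the robot, and variables do not carry over. Pictures are saved under pics/ and viewed, and the job is handed in when it is done.

Besides the shell and the picture viewer there is one more tool, called after ">>>" by a JSON object that holds its "api" and its "payload", one argument or row to a line. carry_out: Moves the arm, as the interface text tells. Its arguments: {"type":"object","properties":{"rows":{"type":"array"},"grip_force":{"type":"number"}},"required":["rows"]}

```bash
ls; mkdir -p pics; cat > h.py <<'E'
import numpy as np, cv2
from bench import r, cams, job
def snap(n,f):
    c=cams.camera(n); cv2.imwrite('pics/'+f,c['img']); return c
E
python3 - <<'E'
from h import *
s=r.read_state(); print(s)
for n in ['side','top','wrist']:
    c=snap(n,n+'0.png'); print(n,c['mtx'].tolist(),np.round(c['R'],4).tolist(),np.round(c['t'],4).tolist())
    for q in ['housing','catch_top','bolt_tab','keeper','hatch_knob','hex_driver','lens_tube','mirror_post','lens_post']:
        try: print(q,[(round(d['confidence'],2),np.round(np.array(d['rect'])*[512,384,512,384],1).tolist()) for d in cams.boxes_of(n,q)[:2]])
        except Exception as e: print(q,e)
E
```

```text
pics
{'time': 0.0, 'joint_positions': array([ 1.18738592,  0.33288253, -0.06472095,  1.46098148,  0.02159424,
        1.3499045 , -0.08848507]), 'joint_vel': array([-0.00106796, -0.00051103,  0.00072893, -0.00081233,  0.00081805,
       -0.00102363,  0.00188621]), 'joint_torque': array([-4.06996821e-05, -6.23263264e+01,  2.41140352e-02, -3.89889050e+01,
       -6.14948594e-02,  3.99262388e-02,  1.68557849e-04]), 'ee_pos': array([ 0.22061257, -0.58461969,  0.40392797]), 'eef_rot': array([ 9.83765838e-01,  1.79455368e-01, -1.61170716e-04, -7.22445613e-04]), 'ft_force': array([0.22238667, 0.12334037, 0.05256267]), 'torque': array([ 0.00241261,  0.03982859, -0.05968808]), 'width': 0.08668592135738713}
side [[408.5838486713486, 0.0, 253.8664662657806], [0.0, 408.5838486713486, 195.88422949090887], [0.0, 0.0, 1.0]] [[-0.9595, -0.2817, 0.0012], [-0.1537, 0.5199, -0.8403], [0.2361, -0.8065, -0.5421]] [0.5681, 0.2105, 0.9833]
housing [(0.85, [248.7, 233.7, 103.9, 114.7])]
catch_top [(0.68, [271.2, 196.8, 19.1, 28.4])]
bolt_tab [(0.7, [249.8, 198.0, 13.9, 26.5]), (0.2, [309.2, 223.0, 22.3, 23.
[... 833 characters left out ...]
]
keeper [(0.87, [244.4, 191.0, 153.9, 132.7])]
hatch_knob [(0.57, [268.0, 188.8, 111.3, 105.8]), (0.54, [266.0, 212.2, 45.3, 31.0])]
hex_driver [(0.59, [269.5, 157.7, 34.2, 16.2])]
lens_tube [(0.53, [197.2, 184.5, 13.1, 16.0])]
mirror_post [(0.55, [146.0, 195.8, 30.3, 33.1]), (0.15, [263.2, 209.7, 49.1, 30.3])]
lens_post [(0.72, [335.7, 143.8, 25.2, 21.5])]
wrist [[297.3186396354542, 0.0, 255.43033925511614], [0.0, 297.3186396354542, 193.91664946414028], [0.0, 0.0, 1.0]] [[0.3517, -0.9361, 0.0007], [-0.8959, -0.3364, 0.29], [-0.2713, -0.1026, -0.957]] [-0.6271, -0.0336, 0.3915]
housing []
catch_top []
bolt_tab []
keeper []
hatch_knob []
hex_driver []
lens_tube []
mirror_post []
lens_post []
```

```bash
python3 - <<'E'
import cv2
a=cv2.imread('pics/top0.png')[100:290,120:370]; cv2.imwrite('pics/top0z.png',cv2.resize(a,None,fx=3.1,fy=3.1,interpolation=2))
a=cv2.imread('pics/side0.png')[140:330,180:330]; cv2.imwrite('pics/side0z.png',cv2.resize(a,None,fx=3.1,fy=3.1,interpolation=2))
E
```

```text
(no output)
```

View pics/top0.png

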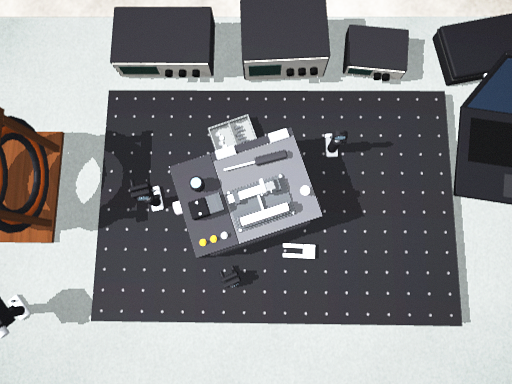

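View pics/top0z.png

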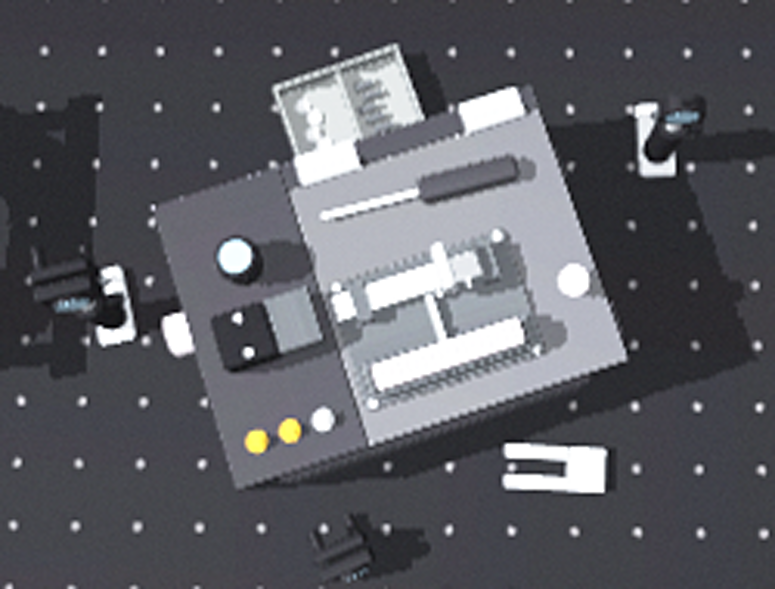

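View pics/side0z.png

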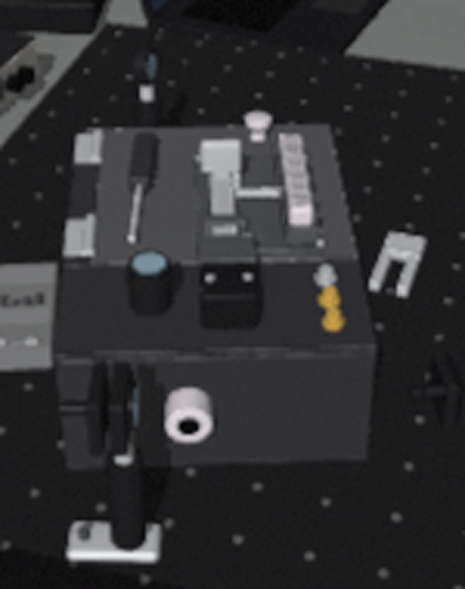

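```bash
cat > fit.py <<'E'
from h import *
from scipy.optimize import least_squares
T=cams.camera('top'); S=cams.camera('side')
def proj(c,X):
    p=np.asarray(X)@c['R'].T+c['t']; q=p@c['mtx'].T; return q[:,:2]/q[:,2:]
C=np.array([[.11,.15,.11],[.11,-.15,.11],[-.11,-.15,.11],[-.11,.15,.11]])
zt=np.array([[155,205],[530,88],[627,357],[238,487]])/3.1+[120,100]
zs=np.array([[57,352],[80,128],[330,127],[375,347]])/3.1+[180,140]
def W(p,X):
    c,s=np.cos(p[3]),np.sin(p[3]); return np.asarray(X)@np.array([[c,-s,0],[s,c,0],[0,0,1]]).T+p[:3]
f=lambda p:np.r_[(proj(T,W(p,C))-zt).ravel(),(proj(S,W(p,C))-zs).ravel()]
o=least_squares(f,[.6,0,0,.3],loss='soft_l1')
if __name__=='__main__':
    print(o.x,np.round(f(o.x).reshape(-1,2),1).tolist())
    # fit bar centre in housing from x offset
    for n,c,off,k in (('top',T,(120,100),3.1),('side',S,(180,140),3.1)):
        print(n)
    def ray(c,u,z):
        d=np.linalg.inv(c['mtx'])@[u[0],u[1],1]; d=c['R'].T@d; o_=-c['R'].T@c['t']; return o_+d*(z-o_[2])/d[2]
    def toH(p,X): return (np.asarray(X)-p[:3])@W([0,0,0,p[3]],np.eye(3)).T
    z=o.x[2]
    def H(P): 
        c,s=np.cos(o.x[3]),np.sin(o.x[3]); d=P-o.x[:3]; return np.round([c*d[0]+s*d[1],-s*d[0]+c*d[1],d[2]],4)
    for nm,u,h in (('bar c',(450,353),.143),('bar end+y',(377,378),.143),('bar end-y',(521,328),.143),('tab',(442,266),.161),('tabtop',(437,243),.161),('tabbot',(446,290),.161),('knob',(573,280),.132),('lens tube',(235,257),.146)):
        print(nm,H(ray(T,np.array(u)/3.1+[120,100],z+h)))
    for nm,u,h in (('bar end-y',(291,135),.143),('bar end+y',(302,208),.143),('tab',(220,142),.161),('knob',(258,118),.132)):
        print('S',nm,H(ray(S,np.array(u)/3.1+[180,140],z+h)))
E
python3 fit.py
```

```text
[0.58739362 0.07007897 0.02844872 0.32482163] [[-0.4, 0.1], [0.8, -1.0], [1.1, 0.7], [-0.3, 0.3], [-1.1, 1.1], [0.0, 0.4], [-0.1, -0.8], [0.3, 0.1]]
top
side
bar c [-0.0685 -0.025   0.143 ]
bar end+y [-0.0693  0.0294  0.143 ]
bar end-y [-0.0672 -0.0782  0.143 ]
tab [-0.0106 -0.038   0.161 ]
tabtop [ 0.0061 -0.0398  0.161 ]
tabbot [-0.0277 -0.0354  0.161 ]
knob [-0.0446 -0.1261  0.132 ]
lens tube [0.0445 0.0995 0.146 ]
S bar end-y [-0.0691 -0.0787  0.143 ]
S bar end+y [-0.0689  0.0276  0.143 ]
S tab [-0.0095 -0.0403  0.161 ]
S knob [-0.0449 -0.126   0.132 ]
```

```bash
cat > plan.py <<'E'
from h import *
from scipy.spatial.transform import Rotation as Ro
P=np.array([.58739362,.07007897,.02844872]); YAW=.32482163
def go(hx,hy,tip):  # prints tool-axis shift and yaw to put TCP so that tip is at height tip over hatch
    s=r.read_state(); R=Ro.from_quat(s['eef_rot']).as_matrix()
    c,sn=np.cos(YAW),np.sin(YAW)
    G=P+[c*hx-sn*hy,sn*hx+c*hy,.11+tip+.182]
    ya=np.arctan2(R[1,1],R[0,1]); dy=(YAW-ya+np.pi/2)%np.pi-np.pi/2
    d=s['ee_pos']-P; 
    print('t',s['time'],'ee',s['ee_pos'].round(4),'tilt',R[:,2].round(4),'F',s['ft_force'].round(2),'w',round(s['width'],4))
    print('goal',G.round(4),'tool shift',(R.T@(G-s['ee_pos'])).round(4),'tool yaw deg',round(-np.degrees(dy),2))
    print('cur H',np.round([c*d[0]+sn*d[1],-sn*d[0]+c*d[1],d[2]-.292],4), 'q',s['joint_positions'].round(2))
E
python3 -c "
from plan import *
go(-.0395,-.064,.07)"
```

```text
t 1.6 ee [ 0.2206 -0.5848  0.4048] tilt [ 0.e+00 -1.e-04 -1.e+00] F [ 0.11 -0.34 -0.82] w 0.0867
goal [ 0.5704 -0.0032  0.3904] tool shift [ 0.5325 -0.4207  0.0143] tool yaw deg -87.94
cur H [-0.5566 -0.5035  0.0843] q [ 1.19  0.33 -0.06  1.46  0.02  1.35 -0.09]
```

>>> {"api": "carry_out", "payload": {
  "rows": [
    {"jaw":0.043,"delta_pos":[0.045,0,-0.003],"yaw":-4.5},
    {"jaw":0.043,"delta_pos":[0.045,0,-0.003],"yaw":-4.5},
    {"jaw":0.043,"delta_pos":[0.045,0,-0.003],"yaw":-4.5},
    {"jaw":0.043,"delta_pos":[0.045,0,-0.003],"yaw":-4.5},
    {"jaw":0.043,"delta_pos":[0.045,0,-0.003],"yaw":-4.5},
    {"jaw":0.043,"delta_pos":[0.045,0,0],"yaw":-4.5},
    {"jaw":0.043,"delta_pos":[0.045,0,0],"yaw":-4.5},
    {"jaw":0.043,"delta_pos":[0.045,0,0],"yaw":-4.5},
    {"jaw":0.043,"delta_pos":[0.045,0,0],"yaw":-4.5},
    {"jaw":0.043,"delta_pos":[0.045,0,0],"yaw":-4.5}
  ]
}}

```text
time: 2.6
ee_pos: [0.553, -0.2959, 0.4197]
eef_rot: [0.839, 0.544, 0.0, 0.0]
ft_force: [-0.0, 0.9, 0.2]
width: 0.0431
```

```bash
python3 -c "
from plan import *
go(-.0395,-.064,.07)"
```

```text
t 2.6 ee [ 0.553  -0.2959  0.4197] tilt [ 3.e-04 -2.e-04 -1.e+00] F [-0.04  0.9   0.24] w 0.0431
goal [ 0.5704 -0.0032  0.3904] tool shift [ 0.2742 -0.1039  0.0292] tool yaw deg -42.76
cur H [-0.1494 -0.3359  0.0993] q [ 0.71  0.36 -0.38  1.42  0.13  1.39 -0.09]
```

>>> {"api": "carry_out", "payload": {
  "rows": [
    {"jaw":0.043,"delta_pos":[0.04,-0.015,0],"yaw":-7.1},
    {"jaw":0.043,"delta_pos":[0.04,-0.015,0],"yaw":-7.1},
    {"jaw":0.043,"delta_pos":[0.04,0,0],"yaw":-7.1},
    {"jaw":0.043,"delta_pos":[0.04,0,0],"yaw":-7.1},
    {"jaw":0.043,"delta_pos":[0.04,0,0],"yaw":-7.1},
    {"jaw":0.043,"delta_pos":[0.03,0,0],"yaw":-7.1},
    {"jaw":0.043,"delta_pos":[0,0,0],"yaw":0}
  ]
}}

```text
time: 3.3
ee_pos: [0.5525, -0.0584, 0.4203]
eef_rot: [0.581, 0.814, 0.001, -0.0]
ft_force: [-0.1, -0.2, -0.4]
width: 0.0427
```

```bash
python3 -c "
from plan import *
go(-.0395,-.064,.07)"
```

```text
t 3.3 ee [ 0.5525 -0.0584  0.4203] tilt [ 8.0e-04  1.1e-03 -1.0e+00] F [-0.08 -0.25 -0.36] w 0.0427
goal [ 0.5704 -0.0032  0.3904] tool shift [0.0464 0.0348 0.03  ] tool yaw deg 0.28
cur H [-0.0741 -0.1106  0.0999] q [ 0.55  0.22 -0.61  1.6   0.13  1.36  0.25]
```

>>> {"api": "carry_out", "payload": {
  "rows": [
    {"jaw":0.043,"delta_pos":[0.023,0.0175,0],"yaw":0.28},
    {"jaw":0.043,"delta_pos":[0.023,0.0175,0],"yaw":0},
    {"jaw":0.043,"delta_pos":[0,0,0.015],"yaw":0},
    {"jaw":0.043,"delta_pos":[0,0,0.01],"yaw":0},
    {"jaw":0.043,"delta_pos":[0,0,0],"yaw":0}
  ]
}}

```text
time: 3.8
ee_pos: [0.5714, -0.0106, 0.3927]
eef_rot: [0.589, 0.808, -0.001, -0.001]
ft_force: [0.2, -0.3, 0.7]
width: 0.0431
```

```bash
python3 - <<'E'
from plan import *
go(-.0395,-.064,.07)
a=snap('wrist','w1.png');b=snap('side','s1.png');c=snap('top','t1.png')
cv2.imwrite('pics/s1z.png',cv2.resize(b['img'][110:270,170:340],None,fx=3.5,fy=3.5,interpolation=2))
E
```

```text
t 3.8 ee [ 0.5714 -0.0106  0.3927] tilt [-3.2e-03 -6.0e-04 -1.0e+00] F [ 0.18 -0.29  0.65] w 0.0431
goal [ 0.5704 -0.0032  0.3904] tool shift [0.0074 0.0013 0.0023] tool yaw deg -0.75
cur H [-0.0409 -0.0714  0.0723] q [ 0.47  0.28 -0.63  1.6   0.17  1.32  0.12]
```

View pics/w1.png

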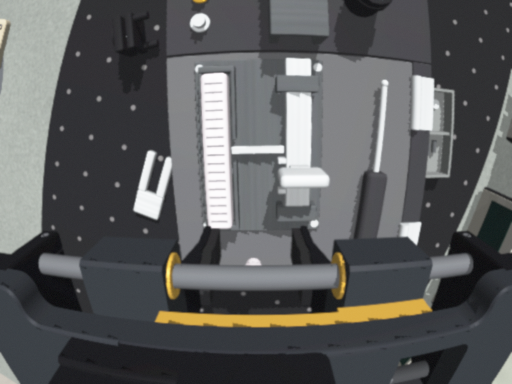

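View pics/s1z.png

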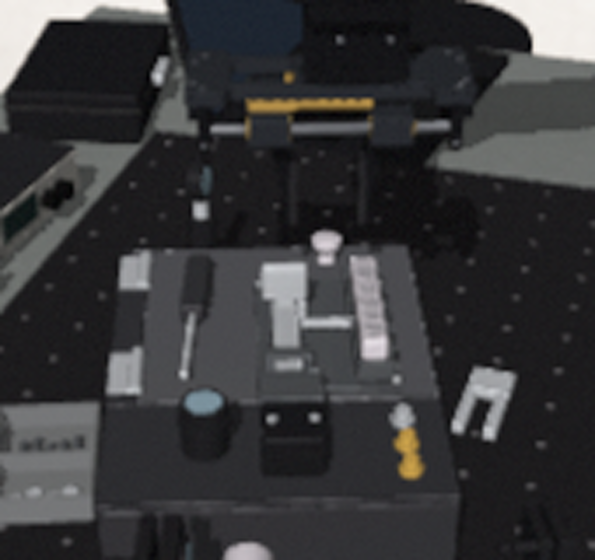

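```bash
python3 - <<'E'
from plan import *
S=cams.camera('side'); Wc=cams.camera('wrist')
s=r.read_state(); R=Ro.from_quat(s['eef_rot']).as_matrix()
def pr(X): 
    p=S['R']@X+S['t'];q=S['mtx']@p;return q[:2]/q[2]
def fe(X):
    p=Wc['R']@X+Wc['t'];th=np.arctan2(np.hypot(p[0],p[1]),p[2]);k=th/np.hypot(p[0],p[1])*Wc['mtx'][0,0];return Wc['mtx'][:2,2]+k*p[:2]
H=lambda x,y,z: P+Ro.from_euler('z',YAW).apply([x,y,z])
for sg in (-1,1):
    X=s['ee_pos']+R@[0,sg*.029,.182]
    print('tip',(pr(X)-[170,110])*3.5,fe(X))
for n,X in (('bar+y',H(-.0685,.03,.143)),('bar-y',H(-.0685,-.08,.143)),('tab',H(-.0105,-.039,.161)),('tabL',H(-.0265,-.039,.161)),('tabR',H(.0055,-.039,.161)),('knob',H(-.0447,-.126,.132)),
  ('aimbar',H(-.0685,-.064,.143)),('aimtab',H(-.0105,-.064,.143))):
    print(n,fe(X).round(1),((pr(X)-[170,110])*3.5).round(1))
cv2.imwrite('pics/w1z.png',cv2.resize(Wc['img'][130:330,150:370],None,fx=3.5,fy=3,interpolation=2))
E
```

```text
tip [365.89345305 212.84559024] [206.76609865 238.9429655 ]
tip [283.89362062 213.811468  ] [302.31169122 238.82391411]
bar+y [210.3  74.3] [375.7 341.9]
bar-y [216.7 226.5] [362.5 256.5]
tab [299.4 178. ] [284.8 266.3]
tabL [274.8 178.2] [307.8 265.9]
tabR [323.4 177.8] [261.9 266.7]
knob [250.  271.1] [326.  238.3]
aimbar [215.5 206.4] [364.3 268. ]
aimtab [294.9 205.3] [283.7 269.5]
```

View pics/w1z.png

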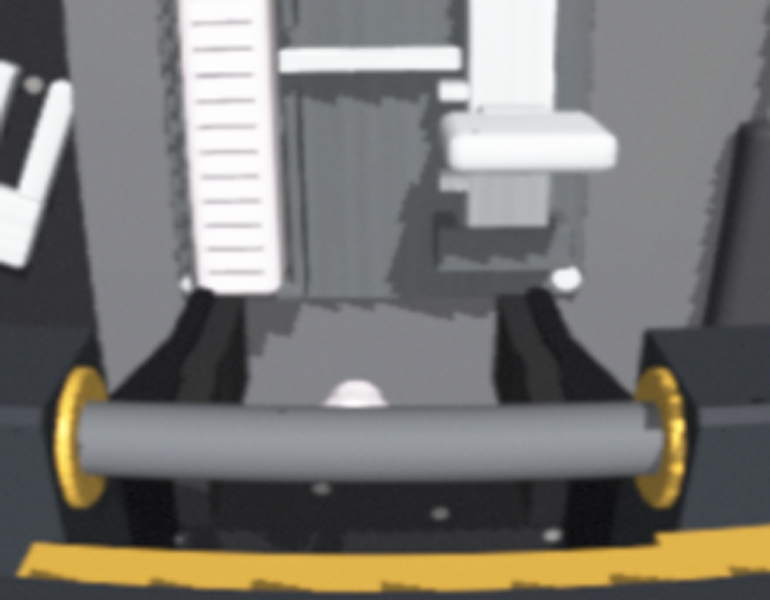

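>>> {"api": "carry_out", "payload": {
  "rows": [
    {"jaw":0.048,"delta_pos":[0,0,0.005],"yaw":0},
    {"jaw":0.048,"delta_pos":[0,0,0],"yaw":0}
  ]
}}

```text
time: 4.25
ee_pos: [0.5717, -0.0091, 0.3892]
eef_rot: [0.588, 0.809, -0.0, -0.0]
ft_force: [-0.3, 0.5, 0.2]
width: 0.0471
```

```bash
python3 -c "
from plan import *
go(-.0395,-.064,.04)"
```

```text
t 4.25 ee [ 0.5717 -0.0091  0.3892] tilt [-5.e-04 -2.e-04 -1.e+00] F [-0.34  0.55  0.17] w 0.0471
goal [ 0.5704 -0.0032  0.3604] tool shift [0.0061 0.0006 0.0288] tool yaw deg -0.63
cur H [-0.0401 -0.0701  0.0688] q [ 0.47  0.29 -0.64  1.6   0.17  1.31  0.12]
```

>>> {"api": "carry_out", "payload": {
  "rows": [
    {"jaw":0.048,"delta_pos":[0.006,0.001,0.01],"yaw":-0.6},
    {"jaw":0.048,"delta_pos":[0,0,0.01],"yaw":0},
    {"jaw":0.048,"delta_pos":[0,0,0.007],"yaw":0},
    {"jaw":0.048,"delta_pos":[0,0,0],"yaw":0},
    {"jaw":0.048,"delta_pos":[0,0,0],"yaw":0}
  ]
}}

```text
time: 4.75
ee_pos: [0.571, -0.003, 0.3625]
eef_rot: [0.584, 0.812, -0.0, -0.0]
ft_force: [0.5, -0.8, 0.7]
width: 0.0481
```

```bash
python3 - <<'E'
from plan import *
go(-.039,-.064,.025)
a=snap('wrist','w2.png')
cv2.imwrite('pics/w2z.png',cv2.resize(a['img'][130:330,150:370],None,fx=3.5,fy=3,interpolation=2))
E
```

```text
t 4.75 ee [ 0.571  -0.003   0.3625] tilt [-4.e-04  0.e+00 -1.e+00] F [ 0.49 -0.77  0.71] w 0.0481
goal [ 0.5709 -0.003   0.3454] tool shift [-0.     -0.0001  0.0171] tool yaw deg -0.02
cur H [-0.0389 -0.064   0.0421] q [ 0.46  0.31 -0.64  1.64  0.19  1.26  0.11]
```

View pics/w2z.png

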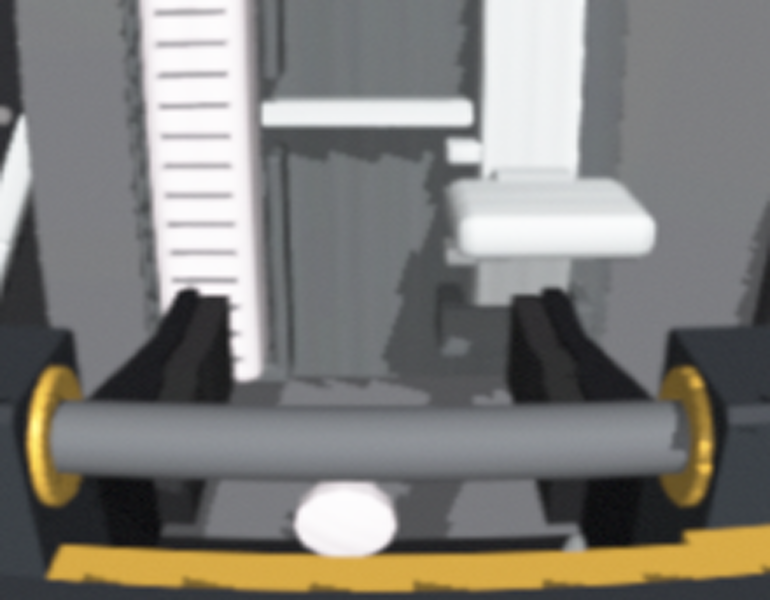

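The fingertips sit over the bar (zoom col 201, bar at ~212) and behind the tab (col 541, tab ~555). Next I shift 2 mm in +x and press down in stages.

>>> {"api": "carry_out", "payload": {
  "rows": [
    {"jaw":0.048,"delta_pos":[0,0.002,0.006],"yaw":0},
    {"jaw":0.048,"delta_pos":[0,0,0.006],"yaw":0},
    {"jaw":0.048,"delta_pos":[0,0,0],"yaw":0},
    {"jaw":0.048,"delta_pos":[0,0,0],"yaw":0}
  ]
}}

```text
time: 5.2
ee_pos: [0.5733, -0.0023, 0.3513]
eef_rot: [0.584, 0.812, 0.0, 0.001]
ft_force: [0.2, 0.2, 6.1]
width: 0.0479
```

>>> {"api": "carry_out", "payload": {
  "rows": [
    {"jaw":0.048,"delta_pos":[0,0,0.003],"yaw":0},
    {"jaw":0.048,"delta_pos":[0,0,0],"yaw":0},
    {"jaw":0.048,"delta_pos":[0,0,0],"yaw":0}
  ]
}}

```text
time: 5.5
ee_pos: [0.5732, -0.0023, 0.3486]
eef_rot: [0.584, 0.812, 0.0, 0.001]
ft_force: [0.3, -1.4, 8.1]
width: 0.0479
```

```bash
python3 -c "
from plan import *
go(-.037,-.064,.025)"
```

```text
t 5.5 ee [ 0.5732 -0.0023  0.3486] tilt [ 1.8e-03 -3.0e-04 -1.0e+00] F [ 0.26 -1.38  8.15] w 0.0479
goal [ 0.5728 -0.0024  0.3454] tool shift [ 0.     -0.0005  0.0032] tool yaw deg -0.03
cur H [-0.0365 -0.064   0.0282] q [ 0.45  0.32 -0.63  1.65  0.2   1.23  0.1 ]
```

```bash
python3 - <<'E'
from plan import *
a=snap('wrist','w3.png')
cv2.imwrite('pics/w3z.png',cv2.resize(a['img'][130:330,150:370],None,fx=3.5,fy=3,interpolation=2))
b=snap('side','s3.png')
cv2.imwrite('pics/s3z.png',cv2.resize(b['img'][150:240,200:310],None,fx=6,fy=6,interpolation=2))
for i in range(4): cams.camera('top'); print(r.read_state()['ft_force'].round(2))
E
```

```text
[-0.34 -0.32  8.3 ]
[-0.59 -0.87  7.53]
[-0.57 -1.11  8.53]
[ 0.56 -0.39  8.36]
```

View pics/w3z.png

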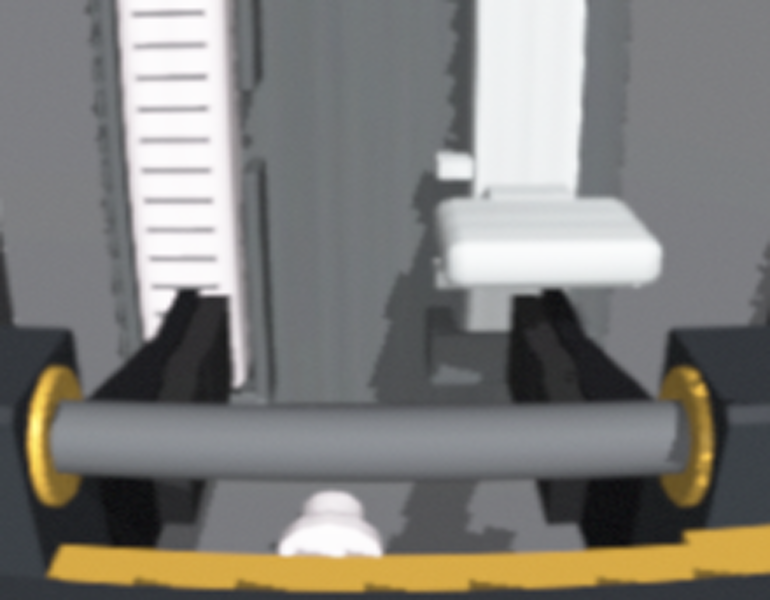

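View pics/s3z.png

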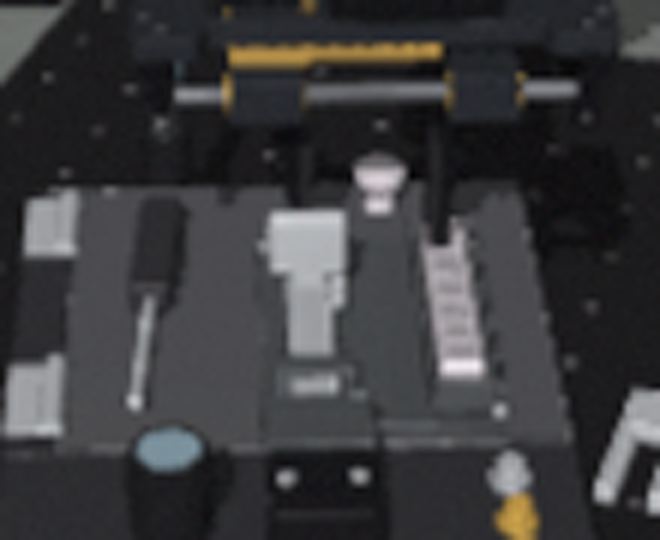

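The bar is down: the pawl has sunk and Fz is about 8.2 N, roughly 8 mm of travel. Now I push along +y.

>>> {"api": "carry_out", "payload": {
  "rows": [
    {"jaw":0.048,"delta_pos":[0.004,0,0],"yaw":0},
    {"jaw":0.048,"delta_pos":[0.004,0,0],"yaw":0},
    {"jaw":0.048,"delta_pos":[0.004,0,0],"yaw":0},
    {"jaw":0.048,"delta_pos":[0.004,0,0],"yaw":0},
    {"jaw":0.048,"delta_pos":[0.004,0,0],"yaw":0}
  ]
}}

```text
time: 6.3
ee_pos: [0.5673, 0.0149, 0.3488]
eef_rot: [0.584, 0.811, -0.0, 0.002]
ft_force: [3.0, -7.1, 8.4]
width: 0.0478
```

```bash
python3 - <<'E'
from plan import *
a=snap('wrist','w4.png')
go(-.037,-.017,.028)
cv2.imwrite('pics/w4z.png',cv2.resize(a['img'][130:330,150:370],None,fx=3.5,fy=3,interpolation=2))
E
```

```text
t 6.35 ee [0.5671 0.0156 0.3489] tilt [ 0.0032 -0.0026 -1.    ] F [ 2.35 -6.91  7.32] w 0.048
goal [0.5578 0.0422 0.3484] tool shift [ 0.0281 -0.0005  0.0003] tool yaw deg -0.1
cur H [-0.0366 -0.0451  0.0284] q [ 0.43  0.31 -0.64  1.67  0.2   1.23  0.07]
```

View pics/w4z.png

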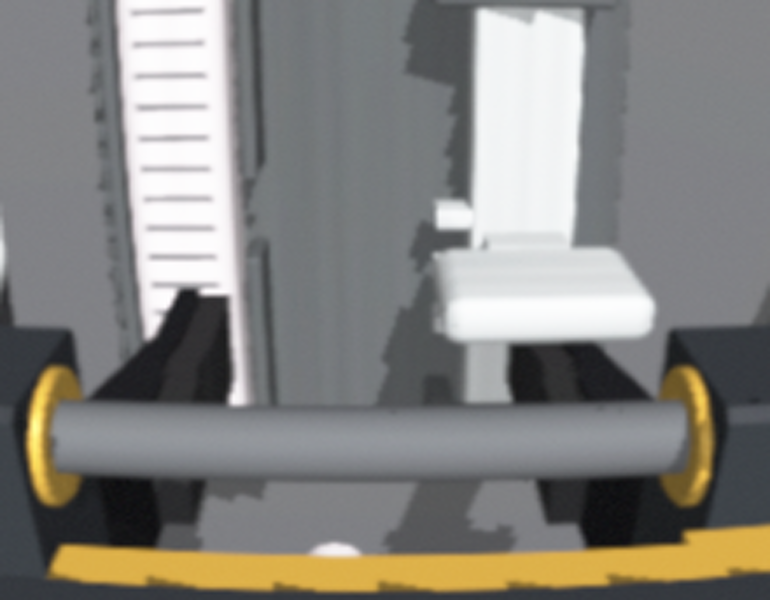

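>>> {"api": "carry_out", "payload": {
  "rows": [
    {"jaw":0.048,"delta_pos":[0.004,0,0],"yaw":0},
    {"jaw":0.048,"delta_pos":[0.004,0,0],"yaw":0},
    {"jaw":0.048,"delta_pos":[0.004,0,0],"yaw":0},
    {"jaw":0.048,"delta_pos":[0.004,0,0],"yaw":0},
    {"jaw":0.048,"delta_pos":[0.004,0,0],"yaw":0}
  ]
}}

```text
time: 6.85
ee_pos: [0.5609, 0.0338, 0.3488]
eef_rot: [0.585, 0.811, -0.0, 0.002]
ft_force: [3.1, -7.3, 8.1]
width: 0.0477
```

```bash
python3 - <<'E'
from plan import *
a=snap('wrist','w5.png')
go(-.037,-.017,.028)
cv2.imwrite('pics/w5z.png',cv2.resize(a['img'][130:330,150:370],None,fx=3.5,fy=3,interpolation=2))
E
```

```text
t 6.9 ee [0.5607 0.0346 0.3488] tilt [ 0.0031 -0.0027 -1.    ] F [ 1.85 -6.8   7.49] w 0.048
goal [0.5578 0.0422 0.3484] tool shift [ 0.0081 -0.0004  0.0004] tool yaw deg -0.1
cur H [-0.0366 -0.0251  0.0284] q [ 0.41  0.3  -0.66  1.68  0.2   1.23  0.03]
```

View pics/w5z.png

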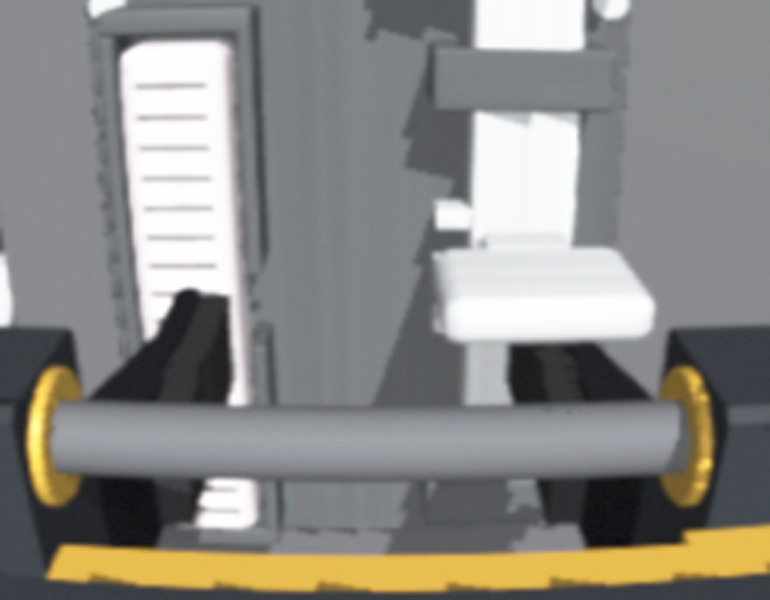

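>>> {"api": "carry_out", "payload": {
  "rows": [
    {"jaw":0.048,"delta_pos":[0.003,0,0],"yaw":0},
    {"jaw":0.048,"delta_pos":[0.002,0,0],"yaw":0},
    {"jaw":0.048,"delta_pos":[0.002,0,0],"yaw":0},
    {"jaw":0.048,"delta_pos":[0.0,0,0],"yaw":0}
  ]
}}

```text
time: 7.3
ee_pos: [0.5586, 0.0407, 0.3488]
eef_rot: [0.584, 0.812, -0.0, 0.002]
ft_force: [3.0, -6.6, 8.6]
width: 0.0484
```

>>> {"api": "carry_out", "payload": {
  "rows": [
    {"jaw":0.048,"delta_pos":[0.002,0,0],"yaw":0},
    {"jaw":0.048,"delta_pos":[0.0,0,0],"yaw":0}
  ]
}}

```text
time: 7.5
ee_pos: [0.558, 0.0425, 0.3488]
eef_rot: [0.584, 0.811, -0.0, 0.002]
ft_force: [2.1, -6.4, 8.3]
width: 0.0481
```

>>> {"api": "carry_out", "payload": {
  "rows": [
    {"jaw":0.048,"delta_pos":[0.001,0,0],"yaw":0},
    {"jaw":0.048,"delta_pos":[0.0,0,0],"yaw":0}
  ]
}}

```text
time: 7.7
ee_pos: [0.5577, 0.0434, 0.3488]
eef_rot: [0.584, 0.811, -0.0, 0.002]
ft_force: [2.1, -7.6, 8.6]
width: 0.048
```

```bash
python3 - <<'E'
from plan import *
a=snap('wrist','w6.png')
go(-.037,-.017,.028)
cv2.imwrite('pics/w6z.png',cv2.resize(a['img'][60:330,150:370],None,fx=3,fy=2.2,interpolation=2))
E
```

```text
t 7.75 ee [0.5577 0.0433 0.3488] tilt [ 0.0029 -0.0027 -1.    ] F [ 2.1  -7.31  6.99] w 0.0479
goal [0.5578 0.0422 0.3484] tool shift [-0.0011 -0.0004  0.0003] tool yaw deg -0.14
cur H [-0.0366 -0.0159  0.0283] q [ 0.4   0.29 -0.66  1.68  0.19  1.23  0.02]
```

View pics/w6z.png

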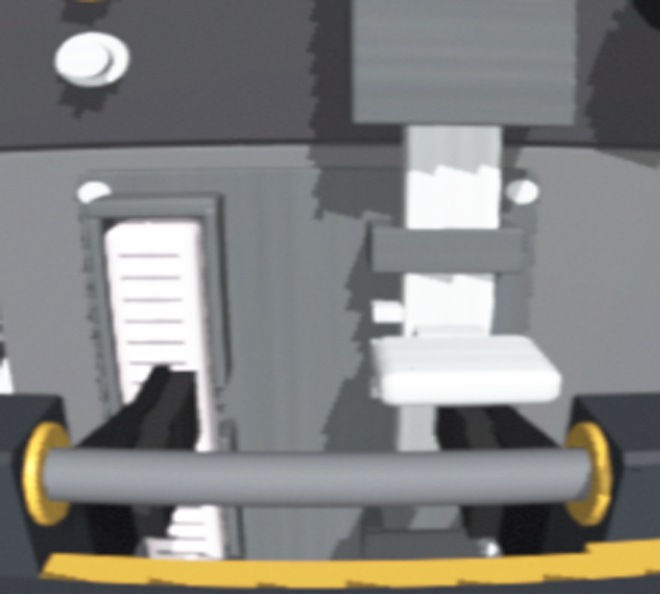

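>>> {"api": "carry_out", "payload": {
  "rows": [
    {"jaw":0.048,"delta_pos":[0.0015,0,0],"yaw":0},
    {"jaw":0.048,"delta_pos":[0.0,0,0],"yaw":0}
  ]
}}

```text
time: 7.95
ee_pos: [0.5575, 0.0439, 0.3488]
eef_rot: [0.585, 0.811, -0.001, 0.003]
ft_force: [4.2, -8.9, 8.4]
width: 0.0479
```

>>> {"api": "carry_out", "payload": {
  "rows": [
    {"jaw":0.048,"delta_pos":[0.0015,0,0],"yaw":0},
    {"jaw":0.048,"delta_pos":[0.0,0,0],"yaw":0}
  ]
}}

```text
time: 8.15
ee_pos: [0.5573, 0.0442, 0.3488]
eef_rot: [0.585, 0.811, -0.001, 0.003]
ft_force: [5.4, -12.9, 7.2]
width: 0.0482
```

>>> {"api": "carry_out", "payload": {
  "rows": [
    {"jaw":0.048,"delta_pos":[0.001,0,0],"yaw":0},
    {"jaw":0.048,"delta_pos":[0.0,0,0],"yaw":0}
  ]
}}

```text
time: 8.35
ee_pos: [0.5572, 0.0445, 0.3488]
eef_rot: [0.586, 0.81, -0.001, 0.004]
ft_force: [7.7, -16.2, 6.5]
width: 0.048
```

>>> {"api": "carry_out", "payload": {
  "rows": [
    {"jaw":0.048,"delta_pos":[-0.004,0,0],"yaw":0},
    {"jaw":0.048,"delta_pos":[-0.004,0,0],"yaw":0},
    {"jaw":0.048,"delta_pos":[0.0,0,0],"yaw":0}
  ]
}}

```text
time: 8.65
ee_pos: [0.5584, 0.0418, 0.3486]
eef_rot: [0.584, 0.812, 0.001, 0.0]
ft_force: [-2.3, 0.9, 7.7]
width: 0.0482
```

```bash
python3 - <<'E'
from plan import *
a=snap('wrist','w7.png')
go(-.037,-.017,.028)
cv2.imwrite('pics/w7z.png',cv2.resize(a['img'][60:330,150:370],None,fx=3,fy=2.2,interpolation=2))
b=snap('side','s7.png')
cv2.imwrite('pics/s7z.png',cv2.resize(b['img'][150:240,200:310],None,fx=6,fy=6,interpolation=2))
Wc=a
def fe(X):
    p=Wc['R']@X+Wc['t'];th=np.arctan2(np.hypot(p[0],p[1]),p[2]);k=th/np.hypot(p[0],p[1])*Wc['mtx'][0,0];return Wc['mtx'][:2,2]+k*p[:2]
H=lambda x,y,z: P+Ro.from_euler('z',YAW).apply([x,y,z])
for y in (-.0075,-.0115,.0015): print(y,((fe(H(-.0105,y,.164))-[150,60])*[3,2.2]).round(1))
print(((fe(H(-.0685,.03,.143-.0055))-[150,60])*[3,2.2]).round(1))
E
```

```text
t 8.7 ee [0.5584 0.0418 0.3486] tilt [ 1.3e-03  7.0e-04 -1.0e+00] F [-1.13  1.34  8.67] w 0.0478
goal [0.5578 0.0422 0.3484] tool shift [ 0.0005 -0.0005  0.0002] tool yaw deg -0.01
cur H [-0.0365 -0.0175  0.0282] q [ 0.41  0.3  -0.66  1.68  0.19  1.23  0.03]
-0.0075 [462.7 403. ]
-0.0115 [461.3 418.1]
0.0015 [465.9 367.8]
[140.3 223.8]
```

View pics/w7z.png

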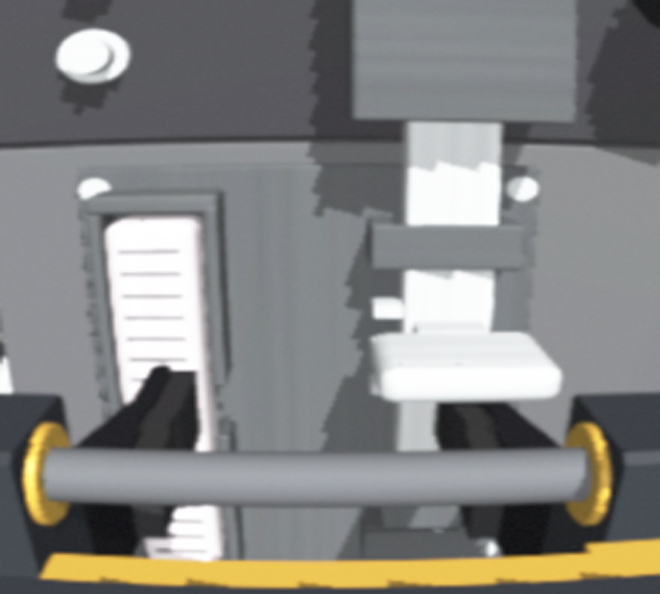

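View pics/s7z.png

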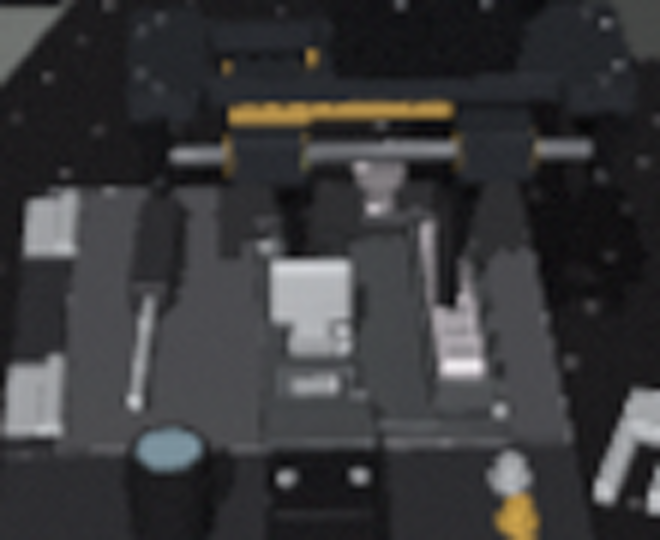

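```bash
python3 - <<'E'
from plan import *
S=cams.camera('side')
H=lambda x,y,z: P+Ro.from_euler('z',YAW).apply([x,y,z])
def pr(X): 
    p=S['R']@X+S['t'];q=S['mtx']@p;return ((q[:2]/q[2]-[200,150])*6).round(1)
for t in (.036,.0405,.044): print('+y top edge of tab',t,pr(H(-.0105,-.047+t+.0045,.161)),'bottom',pr(H(-.0105,-.047+t+.0045,.133)))
print('check, initial state: travel7',pr(H(-.0105,-.047+.007+.0045,.161)))
E
```

```text
+y top edge of tab 0.036 [311.1 259.4] bottom [311.2 318.3]
+y top edge of tab 0.0405 [311.5 265.5] bottom [311.6 324.5]
+y top edge of tab 0.044 [311.8 270.3] bottom [311.9 329.5]
check, initial state: travel7 [308.6 221. ]
```

```bash
python3 - <<'E'
import cv2
a=cv2.imread('pics/side0.png')[150:240,200:310];b=cv2.imread('pics/s7.png')[150:240,200:310]
import numpy as np
cv2.imwrite('pics/cmp.png',np.hstack([cv2.resize(x[20:80,30:70],None,fx=9,fy=9,interpolation=0) for x in (a,b)]))
E
```

```text
(no output)
```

View pics/cmp.png

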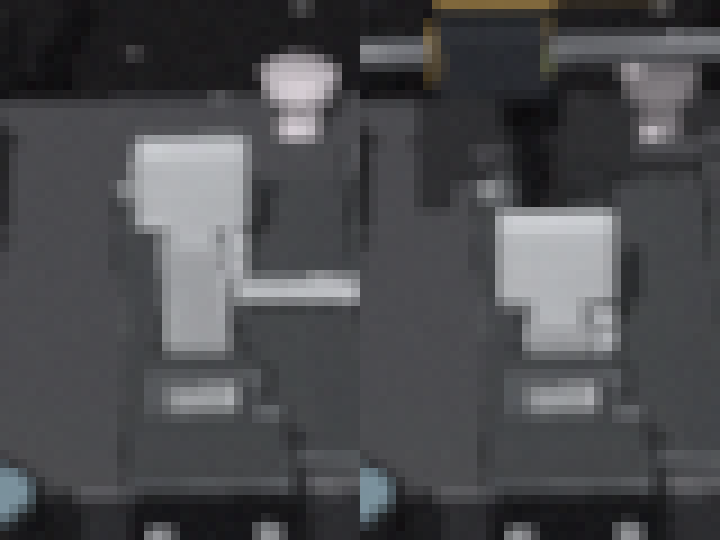

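The push force rose from 7 N to 16 N with almost no further motion. The tab also sits at its computed home position, so the bolt is on its end stop. Now I let the bar up and move clear.

>>> {"api": "carry_out", "payload": {
  "rows": [
    {"jaw":0.048,"delta_pos":[0,0,-0.006],"yaw":0},
    {"jaw":0.048,"delta_pos":[0,0,-0.01],"yaw":0},
    {"jaw":0.048,"delta_pos":[0,0,-0.02],"yaw":0},
    {"jaw":0.048,"delta_pos":[0,0,-0.03],"yaw":0},
    {"jaw":0.048,"delta_pos":[-0.02,0,-0.03],"yaw":0},
    {"jaw":0.048,"delta_pos":[-0.04,0,-0.01],"yaw":0},
    {"jaw":0.048,"delta_pos":[-0.04,0,0],"yaw":0},
    {"jaw":0.048,"delta_pos":[-0.03,0,0],"yaw":0},
    {"jaw":0.048,"delta_pos":[0,0,0],"yaw":0},
    {"jaw":0.048,"delta_pos":[0,0,0],"yaw":0}
  ]
}}

```text
time: 9.8
ee_pos: [0.5996, -0.0824, 0.4534]
eef_rot: [0.584, 0.812, -0.0, -0.001]
ft_force: [0.9, 1.0, -0.6]
width: 0.0478
```

```bash
python3 - <<'E'
from plan import *
go(-.037,-.017,.028)
b=snap('side','s8.png');t=snap('top','t8.png')
x=[cv2.resize(i[160:240,220:310],(400,356),interpolation=0) for i in (cv2.imread('pics/side0.png'),b['img'])]
cv2.imwrite('pics/s8z.png',np.hstack(x))
x=[cv2.resize(i[130:270,160:330],(400,330),interpolation=2) for i in (cv2.imread('pics/top0.png'),t['img'])]
cv2.imwrite('pics/t8z.png',np.hstack(x))
E
```

```text
t 9.8 ee [ 0.5996 -0.0824  0.4534] tilt [-1.e-03  5.e-04 -1.e+00] F [ 0.87  0.99 -0.59] w 0.0478
goal [0.5578 0.0422 0.3484] tool shift [ 0.1313 -0.      0.105 ] tool yaw deg -0.09
cur H [-0.0371 -0.1484  0.1329] q [ 0.53  0.32 -0.59  1.42  0.18  1.46  0.26]
```

View pics/s8z.png

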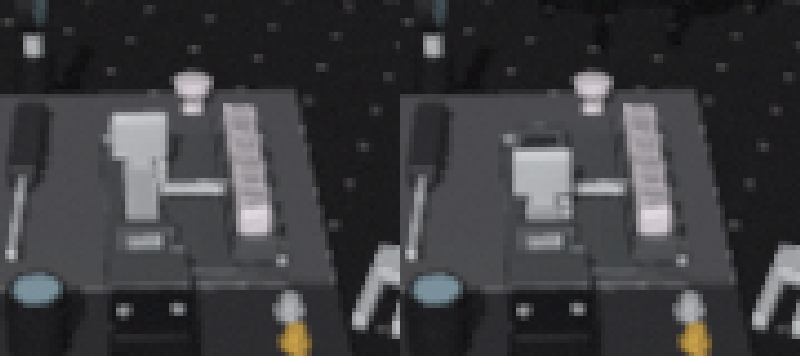

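View pics/t8z.png

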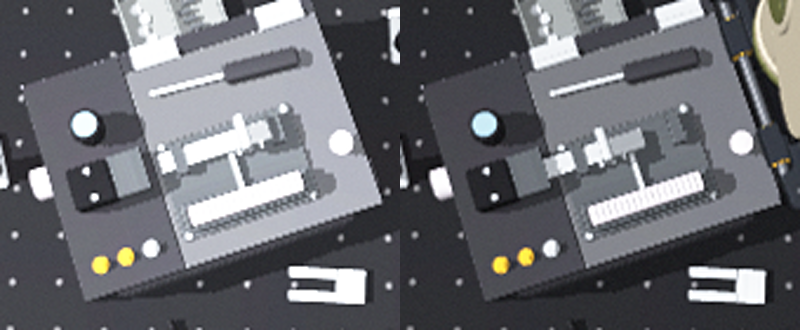

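```bash
python3 - <<'E'
from plan import *
c=cams.camera('top')
i=c['img'][160:235,190:310]; cv2.imwrite('pics/t9z.png',cv2.resize(i,None,fx=6,fy=6,interpolation=2))
def H(u,h):
    d=c['R'].T@np.linalg.inv(c['mtx'])@[u[0],u[1],1]; o=-c['R'].T@c['t']; X=o+d*(P[2]+h-o[2])/d[2]
    return Ro.from_euler('z',-YAW).apply(X-P).round(4)
for u in ((200,146),(198,128),(203,165)): print(H((160+u[0]*.425,130+u[1]*140/330),.161))
print('bar',H((160+245*.425,130+198*140/330),.143), r.read_state()['time'])
E
```

```text
[-0.0116  0.0023  0.161 ]
[ 0.005  -0.0011  0.161 ]
[-0.0292  0.0051  0.161 ]
bar [-0.068  -0.0227  0.143 ] 9.95
```

View pics/t9z.png

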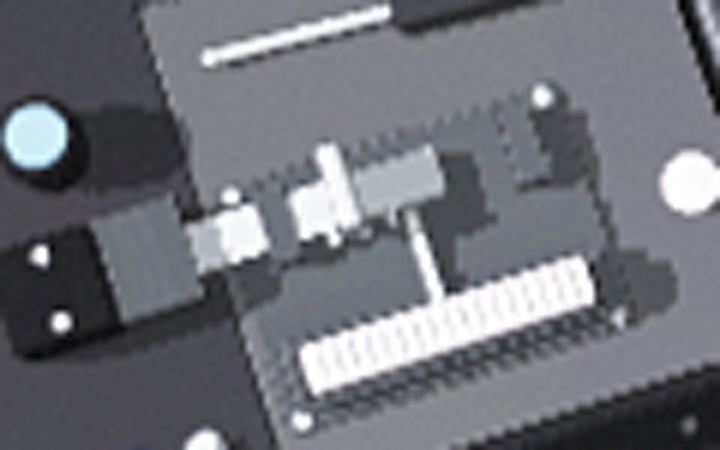

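The tab is about 25 mm to +y of the bar's middle, against 22 mm nominal for home, so the bolt is home. The bar is up, the hatch is shut and the arm is clear.

```bash
python3 -c "
from bench import job
print(job.close_job())"
```

```text
the job is handed in; nothing more can be done
None
```

The hatch is bolted and the job is handed in at about 10 s. No verdict is reported, so the result rests on my own checks.

One fingertip pressed the catch bar down about 8 mm (roughly 8 N). It held the bar there while the other pushed the bolt's tab to its end stop. I then took the load off the tab, let the bar spring up, and lifted clear.

**Last checks:**
- **Bolt:** at the end of the push the force rose from about 7 N to 17 N with almost no further motion. Afterwards the tab measured about 25 mm to +y of the bar's middle in the top picture, against 22 mm nominal. In the side picture the tab stood at its computed home row. All of these agree with home to within 3 mm.
- **Catch, hatch and loose parts:** the catch bar is up, the hatch looks shut, and none of the loose parts in view has visibly moved. I judged these by eye against the first pictures. The spare mount lay largely outside the final close-ups, so I did not compare it.
- **Arm:** the wrist force is near zero and the arm touches nothing.

**One disagreement:** by force, the bar's top sat about 3 mm higher than my camera fit gave. I set the press depth by force instead.

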